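Gauge a bottle cap and put it away by size

ROBOT

A 6-joint arm with a two-finger parallel gripper is mounted at the origin on the work surface. World frame = base frame: x ahead of the robot, y to its left, z up, the work surface at z = 0. Lengths are in mm, angles in rad, forces in N, time in s.
With the tool pointing down it reaches from about 275 to 750 mm from the base axis. Payload 10.2 kg.
Tool frame: the origin (TCP) lies midway between the tips of the shut fingers; the grasp point (between the pads) lies 19 mm behind it (ctrl.grasp_offset is the distance from the TCP to the grasp point, in mm); z points along the fingers, y is the line along which they close (so a half turn about z gives the same grasp; the last joint's range is limited). The gripper opens to 85 mm and grips with 20 to 120 N. Pads are 22 mm wide; open, the fingers measure 114 mm over their backs; the gripper's body (76 mm by 85 mm) begins 54 mm behind the grasp point. The pads swing forward as they close: fully open they stand 13 mm farther back than shut.
Start: joints at [1.115, 0.313, 1.498, -0, 1.331, -0.223], TCP at [121.132, 510.841, 231.294] pointing down, gripper open.
Joint ranges: [-2.94, 2.94], [-0.97, 2.17], [0.19, 2.56], [-1.23, 4.37], [0.02, 3.11], [-2.88, 2.88]. Speed limits (rad/s): [2.39, 2.39, 3.01, 3.14, 3.14, 3.14].

INTERFACE

Orientations are given as a unit quaternion [w, x, y, z].
In Python, from rig import ctrl, viewer, models gives the robot as it stands. The module is installed in compiled form; this text tells all that it offers.
- The arm moves only by the shell command python3 -m pendant 'ROWS' [OPENING] [FORCE]. ROWS is text: rows parted by semicolons, each of 4 numbers parted by spaces: the shift along the tool's x, y, z in m, then the turn about the tool's z in rad. In form: x y z yaw; .... A call has 1 to 10 rows; each row shifts and turns the commanded pose from where the row before left it, along the tool's axes as they then stand; what a row does not reach is not made up. A row lasts 1/8 s, in which the tool goes at most 62.5 mm and 10.7 degrees, less where a joint would pass 70% of its speed; a pose out of reach is approached as far as the arm can. A call is refused whole if a number of a shift passes 0.0625 or a number of a turn 0.188, either way. A call with a gripper value outside its range is refused whole. OPENING is the opening, from 0 (shut) to 1 (fully open), set as the call begins (- or left out, the last holds). The fingers move at their own pace and stop on an object; FORCE is the grip in N (left out, the last holds). Time passes only in rows, so rows that do not move let the fingers close. It gives the time, the measured TCP pose, the force, the opening and the grip force at its end, in the units of the state.
- ctrl.sense(): the state, without advancing time (a new reading comes with each control period).
- viewer.capture(name): name is "scene" or "side" or "wrist"; returns a dict with "color" (420x560x3 uint8, red, green, blue), "vertical_fov" (degrees; the focal length in pixels is half the picture's height over the tangent of half this angle, whatever the lens; pixels are square), "cx", "cy" (the principal point, pixels), "pose" (4x4, takes a point from camera to world coordinates). Camera axes: x right, y down, z forward; pixel columns grow to the right and rows downward; lengths in mm; the calibration is good to about 2 mm. A picture is of the moment at which its call begins. There is no depth.
- ctrl.finish_job(): hands the job in; it is judged then, once.
Trained networks look in the newest picture that a camera, given by its name, has taken for a name from the list of things; names that differ only in an ending like _2 or _b are one class to them, and where a whole thing is asked for, a point or a joint stands for the part that bears it (a point fixed in the world has none). Each returns a list of dicts, best first, with "p" (0 to 1); they miss things now and then, are a little off and sometimes report something else, mostly with a low value. They report only what shows in the picture. A call takes as long as a camera call. They do not tell look-alikes from the thing itself.
- models.boxes_of(camera, query): "at" ([x, y, z] in mm, in world coordinates, good to about 4 mm: the middle of the surface that is visible of it).
The state is a dict: "time_s": time; "joints": joint angles; "dq": joint speeds; "tau": joint torques, N m; "eef_pos": TCP position; "ee_rot": TCP orientation; "force": force on the tool from outside, world axes, zero at the start; "wrist_torque": the same for the moment, N m; "grip_width": opening from 0.0 (shut) to 1.0 (fully open); "grip_force": force on a finger pad.
Only numpy, scipy, OpenCV 4.12 (cv2) and the standard library are available. Lean on these libraries where they do the work, as an engineer would, in place of code of your own. Each camera call takes 0.05 s, during which the arm holds its last target. There are 200 camera calls.

TASK

Find the size of the blue bottle cap that stands on the grey mat: set it, rim down as it is, into the wide end of the taper gauge and slide it along the slot until it wedges. The coloured band beside which it stops is its size; then set it down, do not drop it, rim down and flat in the tray of that colour. Leave the other two caps on their white drainer and everything else where it is.

Things in the scene. Friction and masses are not known exactly. Their poses are not given: they have to be found in the camera images.
- cap_a: blue ribbed screw cap, standing rim down, round, 28 mm tall, about 30 g. Three look alike, 41, 46 and 51 mm in outer diameter; the names do not tell which is which. One stands on the grey mat (the one to gauge), two on the white drainer. Origin: centre of the underside (the rim); z up through the closed top
- cap_b: blue ribbed screw cap, standing rim down, round, 28 mm tall, about 30 g. Three look alike, 41, 46 and 51 mm in outer diameter; the names do not tell which is which. One stands on the grey mat (the one to gauge), two on the white drainer. Origin: centre of the underside (the rim); z up through the closed top
- cap_c: blue ribbed screw cap, standing rim down, round, 28 mm tall, about 30 g. Three look alike, 41, 46 and 51 mm in outer diameter; the names do not tell which is which. One stands on the grey mat (the one to gauge), two on the white drainer. Origin: centre of the underside (the rim); z up through the closed top
- gauge: fixed taper gauge: flat black base 174 x 106 x 5 mm carrying two straight steel rails, 15 mm wide, tops 13 mm above the bench, that form an open-topped tapering slot. Origin: on the underside, on the slot's centre line; x along the slot from wide to narrow end, z up. Slot 46 mm wide at x = 0, 1 mm narrower every 4 mm, from x = -62 (61.5 mm wide) to x = +50 mm (33.5 mm wide)
- gauge_mouth (a point): a place to set the cap down: point on top of the gauge's base (5 mm above the bench), on the slot's centre line at x = -78 mm in the gauge's frame, before the wide end of the rails; the base is open and flat from x = -112 to -62 mm. Slid on, a cap wedges and stays there when let go, and lifts out easily
- band_yellow (a point): middle of the yellow bands painted on top of both rails (each about 20 mm long), taken on the slot's centre line on top of the base: x = -18.5 mm in the gauge's frame. The 51 mm cap wedges here: its centre stops about 3 mm before this point when just wedged, up to 4 mm farther if pushed hard (20 N)
- band_green (a point): middle of the green bands painted on top of both rails (each about 20 mm long), taken on the slot's centre line on top of the base: x = 2 mm in the gauge's frame. The 46 mm cap wedges here: its centre stops about 3 mm before this point when just wedged, up to 4 mm farther if pushed hard (20 N)
- band_red (a point): middle of the red bands painted on top of both rails (each about 20 mm long), taken on the slot's centre line on top of the base: x = 22.5 mm in the gauge's frame. The 41 mm cap wedges here: its centre stops about 3 mm before this point when just wedged, up to 4 mm farther if pushed hard (20 N)
- tray_yellow: fixed low open yellow tray for caps of 51 mm, 104 mm square outside (110 mm over its rim), 98 mm inside, floor 3 mm thick, rim 11 mm above the bench. Origin: centre of the underside. The three trays stand in a row in any order
- tray_green: fixed low open green tray for caps of 46 mm, 104 mm square outside (110 mm over its rim), 98 mm inside, floor 3 mm thick, rim 11 mm above the bench. Origin: centre of the underside. The three trays stand in a row in any order
- tray_red: fixed low open red tray for caps of 41 mm, 104 mm square outside (110 mm over its rim), 98 mm inside, floor 3 mm thick, rim 11 mm above the bench. Origin: centre of the underside. The three trays stand in a row in any order
- mat: fixed grey mat 140 x 140 x 3 mm on which the cap to be gauged stands. Origin: centre of the underside
- drainer: fixed white drainer tray 106 x 196 mm with a 3 mm floor and a rim 12 mm above the bench; the two caps that are not to be touched stand in it. Origin: centre of the underside
- amber_bottle: loose amber glass bottle, 68 mm across, 150 mm tall, a bystander. Origin: centre of the underside
- specimen_pot: loose clear specimen pot with a yellow lid, 60 mm across, 70 mm tall, a bystander. Origin: centre of the underside
- timer: loose white laboratory timer 65 x 85 x 18 mm lying flat, a bystander. Origin: centre of the underside
Mind the look-alikes: they are no part of the job. Of the things like the tray_green, leave any that is purple; of the rest the larger one is meant.

How it is judged:
By the outcome, as a careful person would: the job done as asked, in the order asked, and still so for the second after the job is handed in, with the robot touching nothing.
It also fails if it takes over 53 s, if anything falls off the work surface, if the arm or the gripper's body presses on something with over 40 N, if the wrist force passes 120 N, or if a joint passes its speed limit or range.

## Working session

There is one attempt and no reset: what is moved stays moved. The work goes in short steps, Python scripts to look and compute and a shell command to move; the robot and the scene stay as the last step left them, time stands still between calls to the robot, and variables do not carry over. Pictures are saved under pics/ and viewed, at most 10 in all, crops included, and the job is handed in when it is done.

```bash
mkdir -p pics; cat > h.py <<'E'
import numpy as np, cv2
from rig import ctrl, viewer, models
def cap(n,name):
    d=viewer.capture(n); cv2.imwrite('pics/'+name+'.png',d['color'][:,:,::-1]); return d
def f(d): return d['color'].shape[0]/2/np.tan(np.radians(d['vertical_fov'])/2)
def ray(d,u,v,z):
    P=np.array(d['pose']); r=P[:3,:3]@np.array([(u-d['cx'])/f(d),(v-d['cy'])/f(d),1]); o=P[:3,3]
    return o+r*(z-o[2])/r[2]
def proj(d,p):
    P=np.array(d['pose']); c=P[:3,:3].T@(np.array(p)-P[:3,3]); return np.round([d['cx']+f(d)*c[0]/c[2],d['cy']+f(d)*c[1]/c[2]],0)
E
python3 - <<'E'
from h import *
ds={n:cap(n,n+'0') for n in('scene','side')}
a=cv2.imread('pics/scene0.png');
for n in ds:
  for q in ['cap_a','gauge','gauge_mouth','band_green','band_red','band_yellow','tray_yellow','tray_green','tray_red','mat','drainer','amber_bottle','specimen_pot','timer']:
    for r in models.boxes_of(n,q)[:4]:
      print(n,q,round(r['p'],2),np.round(r['at']),proj(ds[n],r['at']))
s=ctrl.sense();print(s['eef_pos'],s['ee_rot'],s['grip_width'],s['time_s'])
E
```

```text
side cap_a 0.88 [ 614. -420.   27.] [419. 284.]
side cap_a 0.8 [ 618. -324.   28.] [391. 263.]
side cap_a 0.77 [490. 232.  31.] [233. 184.]
side gauge 0.79 [ 462. -109.    7.] [294. 250.]
side gauge 0.37 [ 617. -365.    6.] [401. 277.]
side gauge_mouth 0.18 [672. 137.   6.] [295. 183.]
side band_green 0.74 [ 460. -106.    1.] [293. 251.]
side band_red 0.7 [ 459. -108.    4.] [293. 251.]
side band_yellow 0.56 [ 461. -110.    7.] [294. 250.]
side tray_yellow 0.69 [669.   2.   8.] [321. 202.]
side tray_green 0.94 [562. 476.   2.] [213. 154.]
side tray_green 0.69 [673. 138.   7.] [295. 183.]
side tray_green 0.59 [306. 224.   2.] [186. 215.]
side tray_green 0.29 [ 460. -108.    8.] [293. 250.]
side tray_red 0.72 [ 660. -122.    0.] [347. 225.]
side tray_red 0.61 [ 619. -329.   28.] [392. 263.]
side mat 0.64 [476. 218.   8.] [232. 193.]
side drainer 0.71 [ 615. -365.    7.] [401. 277.]
side drainer 0.48 [ 423. -470.   91.] [388. 319.]
side amber_bottle 0.62 [ 418. -470.   91.] [386. 320.]
side specimen_pot 0.83 [658. 314.  47.] [259. 153.]
side timer 0.8 [386. 429.  15.] [176. 173.]
[121.12942164 510.84500238 231.2764183 ] [-8.64342684e-06  1.16132227e-01  9.93233762e-01 -6.26852419e-06] 1.0020528853521986 1.5
```

View pics/scene0.png

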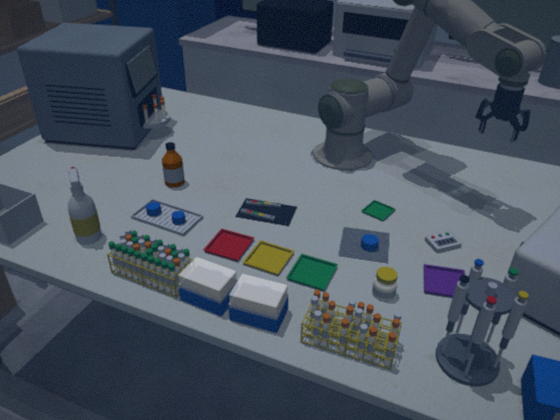

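View pics/side0.png

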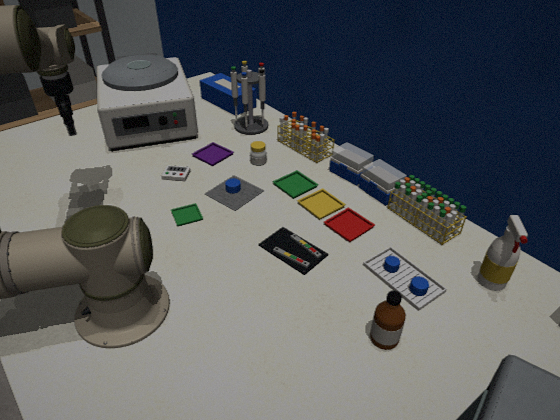

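The side picture shows caps at (233,184) on the grey mat, and at (392,263) and (419,284) on the drainer, so the mat one is mine. The green look-alikes are the row tray at (295,183), a small green one at (187,215) and a purple one at (213,154); the row tray fits the description. The gauge is at (293,250). Next is one close crop to check.

```bash
python3 - <<'E'
import cv2
a=cv2.imread('pics/side0.png')[165:285,165:325]
cv2.imwrite('pics/crop1.png',cv2.resize(a,None,fx=5,fy=5,interpolation=cv2.INTER_CUBIC))
E
```

```text
(no output)
```

View pics/crop1.png

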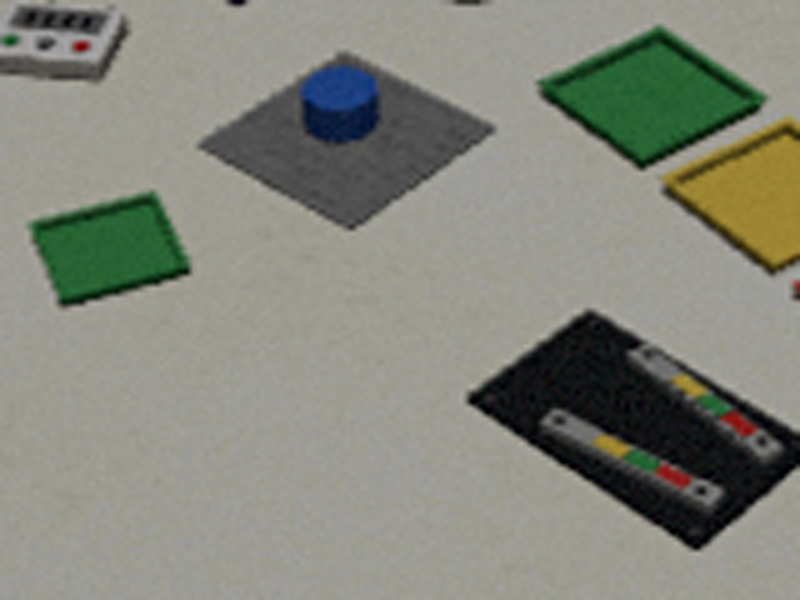

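The crop shows the blue cap on the mat at about (340,103). The gauge's wide end is at left, with base corners (590,312), (470,398) and (697,548). The larger green row tray is at (652,97), and the small decoy is at (110,250).

```bash
cat >> h.py <<'E'
from scipy.spatial.transform import Rotation as Ro
def tool(): 
    s=ctrl.sense(); q=s['ee_rot']; return np.array(s['eef_pos']),Ro.from_quat([q[1],q[2],q[3],q[0]]).as_matrix(),s
def togo(p):
    t,R,s=tool(); return np.round(R.T@(np.array(p)-t),1)
E
python3 - <<'E'
from h import *
d=viewer.capture('side')
c=[ray(d,164.6+u/5,164.6+v/5,5) for u,v in[(590,312),(470,398),(697,548)]]
print(np.round(c))
ax=(c[2]-c[1]);L=np.linalg.norm(ax);print(L,np.linalg.norm(c[1]-c[0]));ax/=L
print('axis',ax,np.degrees(np.arctan2(ax[1],ax[0])),'origin',(c[0]+c[1])/2+112*ax)
print('cap top',ray(d,164.6+340/5,164.6+90/5,31))
t,R,s=tool();print(R.round(3)); print(togo([490,232,231]))
yl=np.arctan2(R[1,1],R[0,1]);print('tool y deg',np.degrees(yl))
E
```

```text
[[ 500.  -11.    5.]
 [ 399.  -27.    5.]
 [ 423. -196.    5.]]
171.06821154899208 102.35901726661768
axis [ 1.43279906e-01 -9.89682206e-01 -6.64570213e-16] -81.7623149999483 origin [ 465.55067547 -129.66179167    5.        ]
cap top [493.01599442 240.36780746  31.        ]
[[-0.973  0.231  0.   ]
 [ 0.231  0.973 -0.   ]
 [-0.    -0.    -1.   ]]
[-4.232e+02 -1.862e+02  3.000e-01]
tool y deg 76.6593730680044
```

```bash
python3 -m pendant '-.053 -.0233 0 0; -.053 -.0233 0 0; -.053 -.0233 0 0; -.053 -.0233 0 0; -.053 -.0233 0 0; -.053 -.0233 0 0; -.053 -.0233 0 0; -.053 -.0233 0 0; 0 0 0 -.188; 0 0 0 -.188' 1 30
python3 - <<'E'
from h import *
d=cap('wrist','w1')
for q in ['cap_a','mat','gauge']:
  for r in models.boxes_of('wrist',q)[:3]: print(q,round(r['p'],2),np.round(r['at'],1),proj(d,r['at']))
t,R,s=tool();print(t,R.round(3),s['joints'],s['time_s'])
print(np.array(d['pose']).round(2),togo([492,238,t[2]]))
E
```

```text
time_s: 2.8
eef_pos: [491.1, 231.0, 231.0]
ee_rot: [-0.0, -0.073, 0.997, -0.0]
force: [-0.7, -0.7, -0.3]
grip_width: 0.999
grip_force: 0.0
cap_a 0.76 [489.8 240.1  33.5] [287. 187.]
cap_a 0.71 [460.4 -47.7   7.4] [ 27. 118.]
mat 0.61 [474.8 220.6   3. ] [272. 166.]
gauge 0.67 [459.3 -48.4   2.1] [ 30. 116.]
[490.64523487 231.7142117  231.30702874] [[-0.99  -0.138  0.   ]
 [-0.138  0.99   0.   ]
 [-0.     0.    -1.   ]] [ 2.25196886e-01  3.51750200e-01  1.44409331e+00  1.29709725e-05
  1.34572890e+00 -1.48387497e+00] 3.0
[[-1.5000e-01  9.4000e-01  3.0000e-01  4.1302e+02]
 [ 9.9000e-01  1.4000e-01  4.0000e-02  2.1887e+02]
 [-0.0000e+00  3.0000e-01 -9.5000e-01  3.7341e+02]
 [ 0.0000e+00  0.0000e+00  0.0000e+00  1.0000e+00]] [-2.2  6.   0. ]
```

View pics/w1.png

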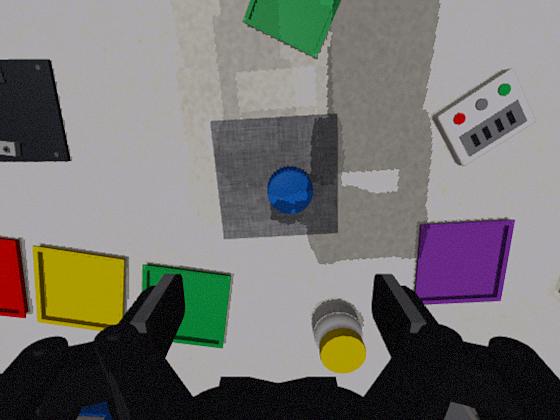

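The wrist picture shows the cap at (290,190) on the mat, the green row tray at (187,305), and the gauge's wide edge at left around x=65. I'll refine the cap position by colour and estimate the tray and gauge edge.

```bash
cat > capseg.py <<'E'
from h import *
def find(d,ztop,roi):
    im=d['color'].astype(int);m=((im[:,:,2]>70)&(im[:,:,2]>im[:,:,0]*1.8)&(im[:,:,2]>im[:,:,1]*1.2)).astype(np.uint8)
    u0,v0,u1,v1=roi; k=np.zeros_like(m);k[v0:v1,u0:u1]=m[v0:v1,u0:u1]
    c=max(cv2.findContours(k,0,1)[0],key=cv2.contourArea);(u,v),r=cv2.minEnclosingCircle(c)
    x,y,w,h=cv2.boundingRect(c)
    return (u,v,r),(x,y,w,h),ray(d,x+w/2-.5,y+w/2-.5,ztop), np.linalg.norm(ray(d,x+w,v,ztop)-ray(d,x,v,ztop))
E
python3 - <<'E'
from capseg import *
d=viewer.capture('wrist')
c,b,p,w=find(d,31,(240,150,340,240));print(c,b,p,w)
print('centroid',ray(d,*c[:2],28))
for n,u,v,z in[('trayTL',146,263,11),('trayTR',231,275,11),('trayBR',222,347,11),('gaugeTR',50,60,5),('gaugeBR',69,160,5)]: print(n,ray(d,u,v,z).round(1))
t,R,s=tool();print(togo([p[0],p[1],t[2]]))
E
```

```text
(288.6237487792969, 189.732666015625, 23.877382278442383) (266, 166, 47, 48) [491.62562382 243.27992527  31.        ] 50.792371033606685
centroid [493.18553015 243.19613255  28.        ]
trayTL [612.7  84.   11. ]
trayTR [614.8 189.2  11. ]
trayBR [724.6 187.3  11. ]
gaugeTR [396.3 -19.8   5. ]
gaugeBR [498.4  -6.3   5. ]
[-2.6 11.3 -0. ]
```

```bash
python3 -m pendant '-.0025 .011 .056 0; 0 0 .056 0; 0 0 .056 0; 0 0 .05 0; 0 0 .008 0; 0 0 0 0' 1 30; python3 -m pendant '0 0 0 0; 0 0 0 0; 0 0 0 0; 0 0 0 0; 0 0 0 0; 0 0 0 0' 0 30
```

```text
time_s: 3.8
eef_pos: [492.3, 243.2, 6.5]
ee_rot: [0.001, -0.071, 0.998, 0.0]
force: [-0.8, -0.7, 0.0]
grip_width: 1.001
grip_force: 0.0
time_s: 4.55
eef_pos: [492.4, 243.1, 6.9]
ee_rot: [0.001, -0.071, 0.997, 0.0]
force: [-1.3, -1.0, 6.9]
grip_width: 0.586
grip_force: 30.3
```

```bash
python3 -m pendant '0 0 -.05 0; 0 0 -.06 0; 0 -.058 -.03 0; 0 -.058 0 0; 0 -.058 0 0; 0 -.058 0 0; 0 -.058 0 0; 0 0 0 0; 0 0 0 0'
python3 - <<'E'
from h import *
d=cap('wrist','w2')
for q in ['gauge','gauge_mouth','band_yellow','band_green','band_red','cap_a']:
  for r in models.boxes_of('wrist',q)[:3]: print(q,round(r['p'],2),np.round(r['at'],1),proj(d,r['at']))
t,R,s=tool();print(t,R.round(3),s['grip_width'],s['time_s'])
E
```

```text
time_s: 5.68
eef_pos: [532.2, -41.3, 144.4]
ee_rot: [0.0, -0.071, 0.997, 0.0]
force: [-0.6, 0.5, 0.2]
grip_width: 0.589
grip_force: 31.9
gauge 0.62 [ 459.  -103.4    2.8] [217. 107.]
gauge_mouth 0.71 [463.5 -97.7   7.5] [222. 114.]
band_yellow 0.77 [ 460.9 -104.9    2.5] [215. 109.]
band_green 0.8 [ 462.3 -102.3    1.4] [218. 111.]
band_red 0.85 [ 459.7 -102.3    4.5] [218. 108.]
cap_a 0.66 [528.9 -45.2 171.4] [271. 303.]
[532.31745959 -41.06029187 144.07506349] [[-0.99  -0.143  0.   ]
 [-0.143  0.99   0.   ]
 [-0.     0.    -1.   ]] 0.5863226056649957 6.025
```

View pics/w2.png

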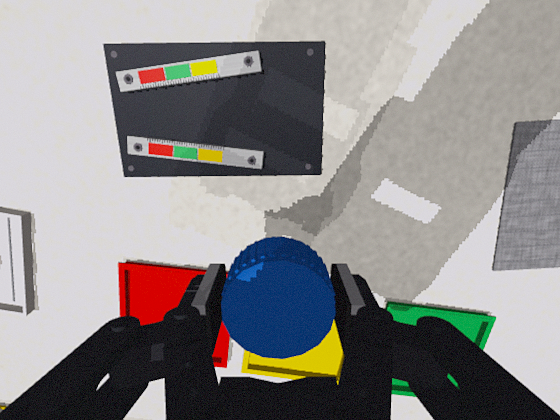

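The gauge is fully visible, with base corners at (105,44), (325,41), (323,175) and (125,176), the wide end at right and the cap held at (278,300). I'll fit the gauge pose from the corners.

```bash
python3 - <<'E'
from h import *
from scipy.optimize import least_squares
d=viewer.capture('wrist')
g=d['color'].max(2); m=((g<75)).astype(np.uint8); m[215:]=0; m[:,345:]=0; m[:,:95]=0
m=cv2.morphologyEx(m,cv2.MORPH_CLOSE,np.ones((31,31)));c=max(cv2.findContours(m,0,1)[0],key=cv2.contourArea)
q=cv2.approxPolyDP(c,8,True)[:,0];print(q.tolist())
px=[(105,44),(325,41),(323,175),(125,176)]
W=np.array([ray(d,u,v,5)[:2] for u,v in px]);print(W.round(1))
L=np.array([(62,-53),(-112,-53),(-112,53),(62,53)])
def tr(s,p): return np.array([s[0]+np.cos(s[2])*p[:,0]-np.sin(s[2])*p[:,1],s[1]+np.sin(s[2])*p[:,0]+np.cos(s[2])*p[:,1]]).T
S=[]
for sg in (1,-1):
    r=least_squares(lambda s:(tr(s,L*[1,sg])-W).ravel(),[464,-127,-1.43]);S.append(r);print(r.x,r.cost)
s=min(S,key=lambda r:r.cost).x
P=tr(s,np.array([(-78.,0),(-18.5,0),(2,0),(22.5,0)]));print(P.round(1))
# check with rail bands: centre line from bands midpoint (yellow)
for n,a,b in[('red',(152,77),(161,149)),('green',(178,72),(185,153)),('yel',(204,68),(210,155))]:
    print(n,((ray(d,*a,13)+ray(d,*b,13))/2).round(1))
t,R,_=tool();print('yaw deg tool y',np.degrees(np.arctan2(R[1,1],R[0,1])),togo([*P[0],30]))
E
```

```text
[[324, 42], [104, 44], [124, 175], [319, 174]]
[[ 425.1 -193.1]
 [ 398.8  -23.9]
 [ 502.5   -6.1]
 [ 528.  -177.7]]
[ 467.38781156 -124.91122792   -1.41765196] 3.4900529493643546
[ 467.20963548 -124.93807293   -1.42485946] 22184.77078034928
[[ 455.5  -47.8]
 [ 464.6 -106.6]
 [ 467.7 -126.9]
 [ 470.8 -147.1]]
red [ 471.4 -148.9   13. ]
green [ 468.4 -129.1   13. ]
yel [ 464.9 -108.8   13. ]
yaw deg tool y 98.1944585791431 [ 77.    4.4 114.1]
```

```bash
python3 -m pendant '.04 .004 .03 -.01; .037 0 .04 0; 0 0 .04 0; 0 0 .015 0; 0 0 .006 0; 0 0 .003 0; 0 0 0 0'
```

```text
time_s: 6.95
eef_pos: [456.1, -49.1, 10.6]
ee_rot: [0.001, -0.076, 0.997, -0.0]
force: [0.4, 0.2, 0.2]
grip_width: 0.584
grip_force: 31.9
```

```bash
python3 -m pendant '0 0 .0015 0; 0 -.01 0 0; 0 -.01 0 0; 0 -.01 0 0; 0 -.01 0 0; 0 0 0 0'; python3 -m pendant '0 -.005 0 0; 0 -.004 0 0; 0 0 0 0'
```

```text
time_s: 7.7
eef_pos: [460.3, -89.1, 8.9]
ee_rot: [-0.002, -0.076, 0.997, 0.001]
force: [-11.2, 0.6, 14.6]
grip_width: 0.585
grip_force: 33.3
time_s: 8.07
eef_pos: [460.5, -96.5, 8.9]
ee_rot: [-0.003, -0.076, 0.997, 0.002]
force: [-16.0, 9.1, 23.1]
grip_width: 0.587
grip_force: 34.1
```

```bash
python3 -m pendant '.0015 0 -.0015 0; 0 0 0 0; 0 0 0 0'; python3 - <<'E'
from h import *
d=cap('wrist','w3');cv2.imwrite('pics/w3c.png',cv2.resize(d['color'][120:400,60:460,::-1],None,fx=2,fy=2)[:600])
t,R,s=tool();print(t,s['force'])
E
```

```text
time_s: 8.45
eef_pos: [460.5, -97.9, 9.7]
ee_rot: [-0.001, -0.076, 0.997, 0.0]
force: [-6.1, 0.6, 1.6]
grip_width: 0.584
grip_force: 32.0
[460.54735906 -97.86428057   9.64408751] [-5.32204112 -0.32945073  2.54801567]
```

View pics/w3c.png

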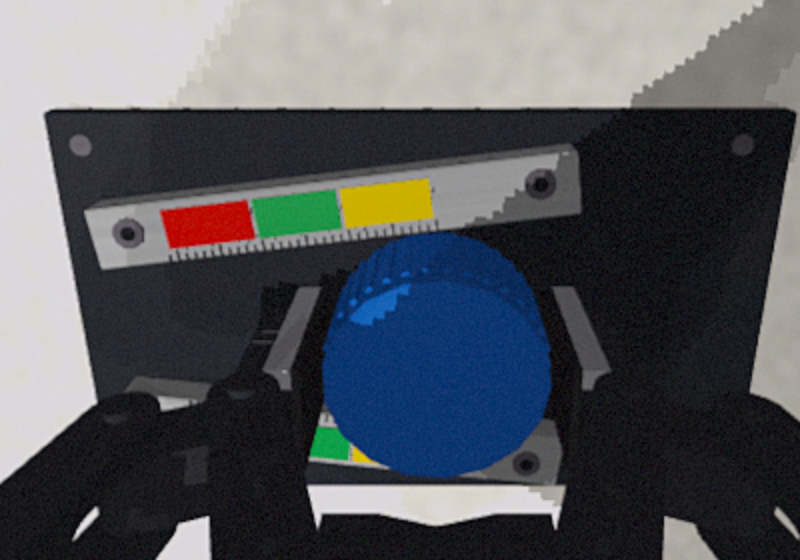

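The cap sits in the slot with its centre just before the yellow band at (385,200), close to the far rail. I'll loosen the grip and push on gently.

```bash
python3 -m pendant '.001 -.002 0 0; 0 -.002 0 0; 0 -.002 0 0; 0 0 0 0' - 20; python3 -m pendant '0 -.002 0 0; 0 -.001 0 0; 0 0 0 0'
```

```text
time_s: 9.0
eef_pos: [460.8, -103.9, 9.6]
ee_rot: [-0.001, -0.076, 0.997, 0.0]
force: [-5.1, 1.2, 0.1]
grip_width: 0.589
grip_force: 31.9
time_s: 9.38
eef_pos: [460.9, -106.2, 9.5]
ee_rot: [-0.001, -0.076, 0.997, 0.001]
force: [-5.5, 4.1, -0.5]
grip_width: 0.585
grip_force: 31.9
```

```bash
python3 -m pendant '0 -.0015 0 0; 0 0 0 0; 0 0 0 0'; python3 -m pendant '0 -.0015 0 0; 0 0 0 0; 0 0 0 0'
```

```text
time_s: 9.75
eef_pos: [460.9, -106.9, 9.4]
ee_rot: [-0.002, -0.076, 0.997, 0.002]
force: [-5.6, 8.1, 0.4]
grip_width: 0.583
grip_force: 32.1
time_s: 10.12
eef_pos: [461.0, -107.6, 9.3]
ee_rot: [-0.002, -0.076, 0.997, 0.002]
force: [-3.4, 12.4, 0.8]
grip_width: 0.586
grip_force: 32.1
```

It's wedging: the force rises and motion has nearly stopped. I'll let go, rise and look.

```bash
python3 -m pendant '0 0 0 0; 0 0 0 0; 0 0 0 0; 0 0 0 0; 0 0 -.03 0; 0 0 -.05 0; 0 0 -.05 0; 0 0 0 0' 1; python3 - <<'E'
from h import *
d=cap('wrist','w4');
t,R,s=tool();print(t,s['force'])
E
```

```text
time_s: 11.12
eef_pos: [464.0, -110.5, 143.2]
ee_rot: [0.003, -0.076, 0.997, -0.002]
force: [-0.1, 0.3, -0.9]
grip_width: 1.004
grip_force: 0.0
[ 462.91249194 -110.01469213  141.02462322] [-0.39662556  0.76457133 -0.68242693]
```

View pics/w4.png

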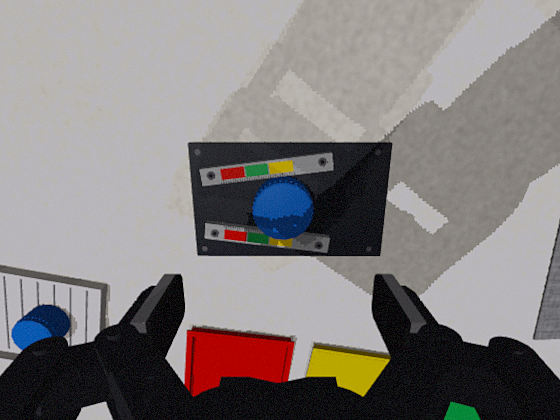

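The cap stays wedged at (283,208) beside the yellow bands at (281,167) and (281,243), so the size is yellow, 51 mm. I'll measure its centre to regrasp it and find the yellow tray.

```bash
python3 - <<'E'
from capseg import *
d=viewer.capture('wrist')
c,b,p,w=find(d,33,(230,160,340,250));print(c,b,p,w)
t,R,s=tool();print(t,togo([p[0],p[1],9]),R.round(3))
viewer.capture('side')
for r in models.boxes_of('side','tray_yellow')[:2]: print(r)
E
```

```text
(281.1748046875, 209.8604278564453, 31.837181091308594) (250, 179, 62, 63) [ 460.47145241 -109.11978653   33.        ] 49.924136657423546
[ 462.229915   -109.67909671  139.71573127] [  1.7   0.8 130.7] [[-0.988 -0.152  0.   ]
 [-0.152  0.988 -0.   ]
 [-0.    -0.    -1.   ]]
{'at': [683.2, -17.8, 6.4], 'p': 0.78}
```

```bash
python3 -m pendant '.001 .001 .055 0; 0 0 .05 0; 0 0 .022 0; 0 0 .003 0; 0 0 0 0' 1 30;  python3 -m pendant '0 0 0 0; 0 0 0 0; 0 0 0 0; 0 0 0 0; 0 0 0 0; 0 0 0 0' 0 30
```

```text
time_s: 11.95
eef_pos: [461.4, -108.9, 10.2]
ee_rot: [0.0, -0.076, 0.997, -0.0]
force: [0.0, 0.1, 0.5]
grip_width: 1.005
grip_force: 0.0
time_s: 12.7
eef_pos: [461.3, -108.2, 10.6]
ee_rot: [0.0, -0.076, 0.997, 0.001]
force: [0.0, 5.5, 5.8]
grip_width: 0.586
grip_force: 33.0
```

```bash
python3 -m pendant '0 0 -.01 0; 0 0 -.03 0; 0 0 -.06 0; 0 0 -.04 0; -.05 .015 0 0; -.05 .015 0 0; -.03 .015 0 0; 0 0 0 0; 0 0 0 0'
python3 - <<'E'
from h import *
d=cap('wrist','w5')
for r in models.boxes_of('wrist','tray_yellow')[:2]: print(r)
t,R,s=tool();print(t,s['grip_width'],s['force'],R.round(3))
E
```

```text
time_s: 13.82
eef_pos: [582.3, -45.0, 150.1]
ee_rot: [-0.0, -0.076, 0.997, -0.0]
force: [0.0, -0.6, 0.2]
grip_width: 0.58
grip_force: 38.0
{'at': [626.2, 29.5, 2.4], 'p': 0.68}
[582.33469839 -45.29202568 150.29796377] 0.5794137069704497 [ 0.11078122  0.32383917 -0.47532605] [[-0.989 -0.151 -0.   ]
 [-0.151  0.989 -0.   ]
 [ 0.    -0.    -1.   ]]
```

View pics/w5.png

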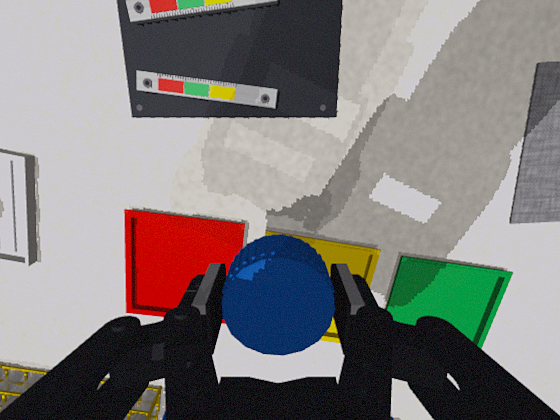

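The cap is held at (278,300). The yellow tray is between red and green, with its near edge from about (262,232) to (380,248) and its right edge toward (365,300).

```bash
python3 - <<'E'
from h import *
d=viewer.capture('wrist')
P={k:ray(d,u,v,11)[:2] for k,(u,v) in dict(rl=(125,209),rr=(248,222),yr=(380,247),gl=(399,254),gr=(513,271)).items()}
for k in P: print(k,P[k].round(1))
e=P['gr']-P['rl'];e/=np.linalg.norm(e);n=np.array([e[1],-e[0]]);n*=np.sign(n[0])
c=P['yr']-55*e+55*n; c2=(P['rr']+P['gl'])/2+55*n
print(e,n,c,c2)
print(togo([*c2,0]))
d2=viewer.capture('side');w0=ray(d2,321,203,5);print(w0)
E
```

```text
rl [ 609.6 -181.8]
rr [605.3 -70.2]
yr [611.4  55.5]
gl [615.7  75. ]
gr [616.7 188.3]
[0.01901896 0.99981912] [ 0.99981912 -0.01901896] [ 6.65368389e+02 -5.37890728e-01] [665.51853824   1.36224016]
[-89.2  33.6 150.3]
[669.68518891   3.37942139   5.        ]
```

```bash
python3 -m pendant '-.045 .017 0 0; -.045 .0165 0 0; 0 0 .05 0; 0 0 .05 0; 0 0 .025 0; 0 0 .01 0; 0 0 0 0; 0 0 0 0'
```

```text
time_s: 15.02
eef_pos: [667.6, 1.8, 16.6]
ee_rot: [0.001, -0.076, 0.997, -0.0]
force: [0.1, 0.0, 0.1]
grip_width: 0.586
grip_force: 38.0
```

```bash
python3 -m pendant '0 0 .003 0; 0 0 .002 0; 0 0 .001 0; 0 0 .001 0; 0 0 .001 0; 0 0 0 0'
```

```text
time_s: 15.78
eef_pos: [667.5, 2.0, 8.8]
ee_rot: [0.001, -0.076, 0.997, -0.0]
force: [-3.1, 0.3, 10.3]
grip_width: 0.583
grip_force: 39.0
```

Contact with the tray floor at 10 N. Release gently, rise and check.

```bash
python3 -m pendant '0 0 -.001 0; 0 0 0 0; 0 0 0 0; 0 0 0 0; 0 0 0 0; 0 0 0 0' 0.8 20; python3 -m pendant '0 0 -.02 0; 0 0 -.05 0; 0 0 -.06 0; .05 0 -.03 0; .05 0 0 0; .02 0 0 0; 0 0 0 0'
python3 - <<'E'
from h import *
d=cap('wrist','w6')
E
```

```text
time_s: 16.52
eef_pos: [666.8, 2.1, 8.0]
ee_rot: [-0.0, -0.076, 0.997, 0.0]
force: [0.1, -0.1, 0.9]
grip_width: 0.801
grip_force: 0.0
time_s: 17.4
eef_pos: [547.9, -16.3, 169.8]
ee_rot: [0.001, -0.076, 0.997, -0.0]
force: [0.1, -0.2, 0.7]
grip_width: 0.8
grip_force: 0.0
```

View pics/w6.png

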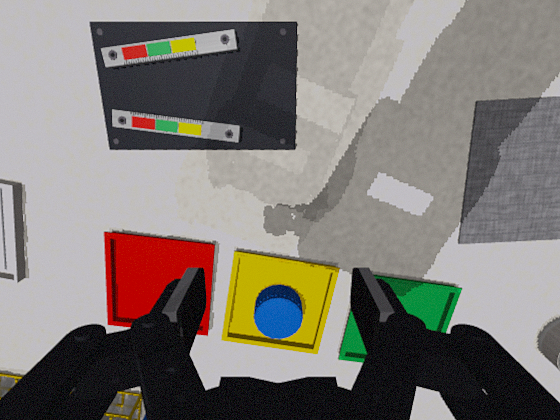

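The cap stands flat in the middle of the yellow tray at (278,312), well inside its rim, and the gripper is clear.

```bash
python3 -c "
from rig import ctrl
print(ctrl.finish_job())"
```

```text
the job is handed in; nothing more can be done
None
```

The cap wedged beside the yellow band, so it is the 51 mm size; it now stands rim down and flat in the yellow tray, and I handed the job in at about 17.5 s, with no verdict shown yet.

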